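# Strip a coolant valve's coil and hold its plunger half drawn

## Robot

A 7-joint arm with a two-finger parallel gripper is mounted at the origin on the work surface. World frame = base frame: x ahead of the robot, y to its left, z up, the work surface at z = 0. Lengths are in m, angles in rad, forces in N, time in s.
With the tool pointing down it reaches from about 0.4 to 0.85 m from the base axis. Payload 10.4 kg.
Tool frame: the origin (TCP) lies at the very end of the fingers, on their centre line; the grasp point (between the pads) lies 19 mm behind it (arm.grasp_offset is the distance from the TCP to the grasp point, in m); x points along the fingers, y is the direction in which the jaws open and shut, and the axes are right-handed (so a half turn about x gives the same grasp; the last joint's range is limited). The gripper opens to 85 mm and grips with 20 to 120 N. Pads are 22 mm wide; open, the fingers measure 114 mm over their backs; the gripper's body (76 mm by 85 mm) begins 54 mm behind the grasp point. The pads swing forward as they close: fully open they stand 13 mm farther back than shut.
Start: joints at [1.212, 0.332, -0.065, 1.46, 0.022, 1.35, -0.088], TCP at [0.206, -0.59, 0.231] pointing down, gripper open.
Joint ranges: [-2.6, 2.6], [-0.5, 2.12], [-1.47, 1.34], [0.16, 2.42], [-1.27, 4.41], [0.06, 2.06], [-2.6, 2.6]. Speed limits (rad/s): [2.22, 2.22, 2.79, 2.79, 3.14, 3.14, 3.14].

## Interface

Orientations are given as a unit quaternion [w, x, y, z].
In Python, from cell import arm gives the robot as it stands. The module is installed in compiled form; this text tells all that it offers.
- The arm moves only by the shell command python3 -m handwheel 'ROWS' [FORCE]. ROWS is JSON, a list of rows, each a list of 7 numbers: the gripper's target within -1 to 1 (shut at 1, half-way at 0, fully open at -1), then the shift along the tool's x, y, z in m, then the turn, a rotation vector about the tool's x, y, z in degrees. In form: [[claw, dx, dy, dz, wx, wy, wz], ...]. A call has 1 to 10 rows; each row is the pose to reach, as a shift and turn from the pose commanded when the call began, along the tool's axes at that moment; what a row does not reach only later rows make up. A row lasts 1/8 s, in which the tool goes at most 62.5 mm and 10.7 degrees, less where a joint would pass 70% of its speed; a pose out of reach is approached as far as the arm can. A call with a gripper value outside its range is refused whole. The fingers move at their own pace and stop on an object; FORCE is the grip in N (left out, the last holds). Time passes only in rows, so rows that repeat a pose let the fingers close. It gives the time, the measured TCP pose, the force and the opening at its end, in the units of the state.
- arm.sense(): the state, without advancing time (a new reading comes with each control period).
- arm.capture(name): name is "side" or "top" or "wrist"; returns a dict with "frame" (420x560x3 uint8, red, green, blue), "fov_y" (degrees; the focal length in pixels is half the picture's height over the tangent of half this angle, whatever the lens; pixels are square), "cx", "cy" (the principal point, pixels), "k1" (the pictures are not rectified: a ray, as slopes to the right and down, at radius r is drawn at 1 + k1 r^2 times it, then the intrinsics apply), "R" (3x3) and "t" (3): a world point X has camera coordinates R X + t. Camera axes: x right, y down, z forward; pixel columns grow to the right and rows downward; lengths in m; the calibration is good to about 2 mm. A picture is of the moment at which its call begins. There is no depth.
- arm.finish_job(): hands the job in, once; it reports no verdict.
Trained networks look in a picture, given as the dict that the camera call returned (one of the last four; its "shot" number tells which), for a name from the list of things; names that differ only in an ending like _2 or _b are one class to them, and where a whole thing is asked for, a point or a joint stands for the part that bears it (a point fixed in the world has none). Each returns a list of dicts, best first, with "p" (0 to 1); they miss things now and then, are a little off and sometimes report something else, mostly with a low value. They report only what shows in the picture. A call takes as long as a camera call. They do not tell look-alikes from the thing itself.
- arm.find_in(picture, target): "centre" ([column, row] in pixels, amid what is visible of it).
- arm.silhouettes(picture, target): "mask" (420x560 bool, what is visible of it) and "centre" ([column, row] in pixels, amid what is visible of it).
The state is a dict: "t": time; "qpos": joint angles; "qvel": joint speeds; "joint_torque": joint torques, N m; "tool_pos": TCP position; "eef_rot": TCP orientation; "ft_force": force on the tool from outside, world axes, zero at the start; "ft_torque": the same for the moment, N m; "finger_gap": opening from 0.0 (shut) to 1.0 (fully open).
Only numpy, scipy, OpenCV 4.12 (cv2) and the standard library are available. Lean on these libraries where they do the work, as an engineer would, in place of code of your own. Each camera call takes 0.05 s, during which the arm holds its last target.

## Task

Service the coolant valve bolted to the dark square plate: slide the wound coil straight up off the guide tube and set it down standing upright, not dropped, in the shallow steel tray. Then take the plunger by its head and draw it straight up about 25 mm, half of its shank, without pulling it right out or forcing it against the bore, and finish while holding it still there, so that its shank can be inspected. Leave the spanner, the oil can and the loose bushing where they are.

Things in the scene. Friction and masses are not known exactly. Their poses are not given: they have to be found in the camera images.
- bore_mouth (a point): centre of the upper end of the valve's upright steel guide tube (outside diameter 24 mm, bore 16 mm), 94 mm above the bench; z along the bore, up. The tube stands 52 mm tall on a brass block. The valve is fixed; its place and yaw vary from start to start
- coil_mid (a point): centre (half-way up, on the axis) of the loose coil: copper winding between black flanges, diameter 50 mm, bore 27 mm, height 50 mm, about 0.2 kg; z its axis, up. It starts around the guide tube on the brass block, 42 to 92 mm above the bench, 1.5 mm play all round. A terminal box 20 mm wide, 24 mm tall sticks out along its own +x to 39 mm from the axis: grasp across its y, in the upper half
- coil: the same coil: axes as coil_mid, origin at the centre of its lower face. It is clear of the plunger's head once raised by 80 mm
- shoulder (a point): point on the plunger's axis under its head, z up along it. The plunger is one loose steel piece, about 0.12 kg: below this point a shank of 14 mm diameter, 50 mm long; above it a head of 20 mm diameter, 28 mm tall. It starts fully down, this point at bore_mouth. The height of this point above bore_mouth is how far it is drawn
- head_mid (a point): centre of the plunger's head, 14 mm above shoulder and 14 mm below the head's top. At the start the head's top is 122 mm above the bench, 30 mm above the coil's upper face; the coil passes up over it
- plunger: the same plunger: origin and axes as shoulder. Its shank has 1 mm play all round in the bore; at the start its head rests on the tube's end. It slides freely and falls back down if let go
- valve: the same fixed valve: origin on its axis at the bench, z up. Brass block 56 x 56 mm, top 42 mm above the bench, on a dark steel plate 100 x 100 x 12 mm; pipe stubs stick out of the block along its y to 50 mm from the axis, below 40 mm height
- tray: shallow open steel tray 150 x 150 mm, 18 mm high, walls and floor 3 mm; origin at the centre of its underside. It is fixed to the bench; place and yaw vary
- spanner: loose steel spanner 170 mm long lying on the bench, to be left alone; origin at its middle on the bench
- oil_can_mid (a point): centre of a standing grey can, 60 mm diameter, 120 mm tall, to be left alone
- bushing_mid (a point): centre of a loose steel bushing, 40 mm outside diameter, 30 mm tall, standing on the bench, to be left alone
Things that resemble listed ones, but are neither listed nor needed, are in the scene too. Of the things that look like the coil, the middle-sized one is meant.

How it is judged:
On the way, in this order (a step that is already met when the one before it is completed fails the run):
1. the coil has been slid up off the guide tube and over the plunger, which is still fully down (z of coil_mid in the frame of valve above 0.145 m and z of shoulder in the frame of bore_mouth below 0.006 m), for 0.05 s.
2. the coil stands upright in the tray, let go and at rest, while the plunger is still fully down (x of coil_mid in the frame of tray between -0.055 and 0.055 m and y of coil_mid in the frame of tray between -0.055 and 0.055 m and z of coil_mid in the frame of tray between 0.022 and 0.034 m and angle between coil_mid's own z axis and vertical below 0.15 rad and contact force between the fingers and coil below 0.1 N and linear speed of coil below 0.03 m/s and z of shoulder in the frame of bore_mouth below 0.006 m), for 0.2 s.
At the end, for the whole second after the job is handed in: The coil stands upright in the tray (its axis at least 20 mm inside the outer edges, tilt under 0.15 rad), released and at rest. The fingers hold the plunger still, drawn 17 to 33 mm, in line with the bore within 0.06 rad and 5 mm, pressing on the bore with less than 20 N (x of coil_mid in the frame of tray between -0.055 and 0.055 m and y of coil_mid in the frame of tray between -0.055 and 0.055 m and z of coil_mid in the frame of tray between 0.022 and 0.034 m and angle between coil_mid's own z axis and vertical below 0.15 rad and contact force between the fingers and coil below 0.1 N and linear speed of coil below 0.03 m/s and z of shoulder in the frame of bore_mouth between 0.017 and 0.033 m and horizontal distance between shoulder and bore_mouth below 0.005 m and angle between the z axis of plunger and the z axis of valve, either way round below 0.06 rad and linear speed of plunger below 0.01 m/s and contact force between the fingers and plunger above 2 N and contact force between plunger and valve below 20 N); the arm keeps its last pose, push and grip.
It fails at once if the plunger was pulled nearly or right out of the bore (over 42 mm) (z of shoulder in the frame of bore_mouth above 0.042 m).
It fails at once if the plunger was forced against the valve (over 60 N) (contact force between plunger and valve above 60 N).
It fails at once if the coil was dropped (falling faster than 0.7 m/s out of the fingers) (contact force between the fingers and coil below 0.1 N and linear speed of coil above 0.7 m/s).
It fails at once if a bystander was moved by more than 30 mm (distance of any of spanner, oil_can_mid, bushing_mid from where it was at the start of the episode above 0.03 m).
It also fails if it takes over 51 s, if anything falls off the work surface, if the arm or the gripper's body presses on something with over 40 N, if the wrist force passes 120 N, or if a joint passes its speed limit or range.

## Working session

There is one attempt and no reset: what is moved stays moved. The work goes in short steps, Python scripts to look and compute and a shell command to move; the robot and the scene stay as the last step left them, time stands still between calls to the robot, and variables do not carry over. Pictures are saved under pics/ and viewed, and the job is handed in when it is done.

```bash
mkdir -p pics; cat > h.py <<'E'
import numpy as np, cv2
from cell import arm
def K(p):
    f=p["frame"].shape[0]/2/np.tan(np.radians(p["fov_y"])/2)
    return f
def ray(p,uv):
    f=K(p); d=np.array([(uv[0]-p["cx"])/f,(uv[1]-p["cy"])/f]); s=d.copy()
    for _ in range(30): s=d/(1+p["k1"]*(s@s))
    R=np.array(p["R"]);t=np.array(p["t"])
    return -R.T@t, R.T@np.array([s[0],s[1],1.])
def onz(p,uv,z):
    o,d=ray(p,uv); return o+d*(z-o[2])/d[2]
def proj(p,X):
    c=np.array(p["R"])@np.array(X)+np.array(p["t"]); s=c[:2]/c[2]; s=s*(1+p["k1"]*(s@s)); return s*K(p)+[p["cx"],p["cy"]]
def save(p,n,box=None,sc=1):
    im=p["frame"][:,:,::-1]
    if box: im=im[box[1]:box[3],box[0]:box[2]]
    if sc!=1: im=cv2.resize(im,None,fx=sc,fy=sc,interpolation=cv2.INTER_CUBIC)
    cv2.imwrite("pics/"+n,im)
def tri(pairs):
    A=np.zeros((3,3));b=np.zeros(3)
    for p,uv in pairs:
        o,d=ray(p,uv);d/=np.linalg.norm(d);M=np.eye(3)-np.outer(d,d);A+=M;b+=M@o
    return np.linalg.solve(A,b)
E
python3 - <<'E'
from h import *
print(arm.sense())
ps={n:arm.capture(n) for n in("side","top","wrist")}
for n,p in ps.items():
    save(p,n+"0.png")
    print(n,p["fov_y"],p["cx"],p["cy"],p["k1"],(-np.array(p["R"]).T@np.array(p["t"])).round(3))
for n in("side","top"):
  for t in("coil","plunger","valve","tray","spanner","oil_can_mid","bushing_mid"):
    print(n,t,[(round(d["p"],2),np.round(d["centre"]).tolist()) for d in arm.find_in(ps[n],t)])
E
```

```text
{'t': 0.0, 'qpos': array([ 1.21237271,  0.33289471, -0.0647297 ,  1.4609521 ,  0.02158319,
        1.34988046, -0.08850324]), 'qvel': array([ 0.00048476, -0.0006882 , -0.00088676,  0.00115216,  0.00023607,
        0.0003517 , -0.0002487 ]), 'joint_torque': array([ 2.89904738e-04, -6.25444078e+01,  4.91936656e-02, -3.91604161e+01,
        1.62324565e-02,  9.95825103e-03,  4.20690367e-05]), 'tool_pos': array([ 0.20586009, -0.5897261 ,  0.23049658]), 'eef_rot': array([-0.11768983, -0.6970603 , -0.11868851,  0.69725825]), 'ft_force': array([ 0.45474219,  0.38586843, -0.47490275]), 'ft_torque': array([-0.01003185, -0.0329061 ,  0.00589013]), 'finger_gap': 1.0016586645112804}
side 48.91194905889543 277.3644508320886 211.3608092700325 -0.07341195591460002 [0.483 0.548 0.661]
top 44.64788803080052 270.0883979602333 209.38091629811606 -0.18818379585459508 [0.397 0.014 1.12 ]
wrist 65.50269507562973 277.633771293366 208.6751557964265 -0.047389586937714466 [ 0.282 -0.563  0.374]
side coil [(0.83, [274.0, 324.0]), (0.75, [373.0, 347.0]), (0.55, [206.0, 328.0])]
side plunger [(0.51, [281.0, 306.0])]
side valve [(0.94, [282.0, 351.0]), (0.75, [156.0, 287.0])]
side tray [(0.8, [273.0, 182.0])]
side spanner [(0.6, [287.0, 252.0])]
side oil_can_mid [(0.73, [172.0, 212.0])]
side bushing_mid [(0.67, [159.0, 290.0])]
top coil [(0.93, [188.0, 246.0]), (0.62, [185.0, 315.0])]
top plunger [(0.6, [182.0, 242.0])]
top valve [(0.64, [194.0, 257.0])]
top tray [(0.97, [359.0, 213.0])]
top spanner [(0.69, [275.0, 241.0])]
top oil_can_mid [(0.69, [194.0, 255.0]), (0.65, [277.0, 135.0])]
top bushing_mid [(0.55, [217.0, 152.0])]
```

View pics/side0.png

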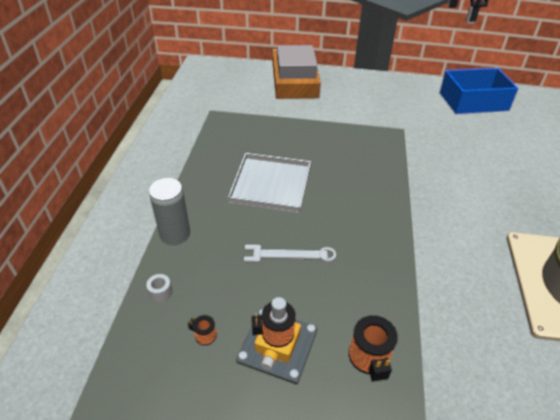

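View pics/top0.png

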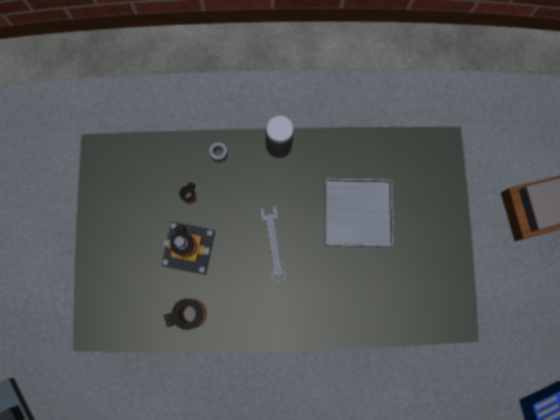

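View pics/wrist0.png

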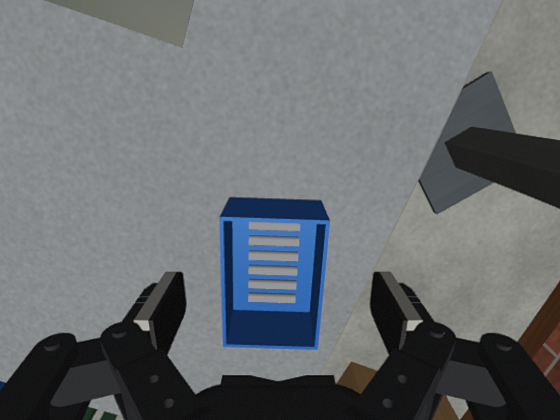

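The side picture shows three coil look-alikes: small at (204,329), middle-sized around the plunger on the dark plate at (278,322), and large at (373,345). I choose the one on the valve and check it in a crop while measuring.

```bash
python3 - <<'E'
from h import *
s=arm.capture("side");t=arm.capture("top")
a=s["frame"][270:400,215:345];b=t["frame"][205:285,150:230]
im=np.hstack([cv2.resize(a,(400,400),interpolation=2),cv2.resize(b,(400,400),interpolation=2)])
cv2.imwrite("pics/crop1.png",im[:,:,::-1])
def m(p,n):
    r=arm.silhouettes(p,n); return [(d["p"],d["mask"],d["centre"]) for d in r]
for nm in("plunger","coil","tray"):
  for p,c in((s,"side"),(t,"top")):
    for q,mk,ce in m(p,nm):
        ys,xs=np.nonzero(mk)
        print(nm,c,round(q,2),np.round(ce,1),xs.min(),xs.max(),ys.min(),ys.max(),len(xs))
        if nm=="tray":
            bx=cv2.boxPoints(cv2.minAreaRect(np.c_[xs,ys].astype(np.float32)))
            hull=cv2.convexHull(np.c_[xs,ys].astype(np.int32)); ap=cv2.approxPolyDP(hull,6,True)[:,0]
            print([onz(p,x,0.018).round(3).tolist() for x in ap], onz(p,ce,0.003).round(3))
            if c=="top": print([onz(p,x,0.018).round(3).tolist() for x in bx])
for n in("spanner","oil_can_mid","bushing_mid"):
    for p in(s,t): print(n,[(round(d["p"],2),onz(p,d["centre"],{"s":0,"o":.06,"b":.015}[n[0]]).round(3)) for d in arm.find_in(p,n)])
E
```

```text
plunger side 0.6 [278.7 307.4] 271 285 298 318 268
plunger side 0.53 [272.6 182.8] 228 310 152 212 3818
plunger top 0.42 [180.5 244.3] 174 185 237 247 105
coil side 0.89 [204.7 328.1] 188 215 315 345 633
coil side 0.79 [375.9 347. ] 348 397 315 381 2451
coil side 0.77 [272.6 321.2] 251 295 303 347 1266
coil top 0.93 [184.8 313.8] 164 204 299 329 797
coil top 0.72 [185.5 240. ] 169 196 225 257 527
coil top 0.71 [189.  191.2] 179 196 183 203 264
tray side 0.63 [273.3 182.7] 227 310 153 213 3789
[[0.52, -0.252, 0.018], [0.528, -0.092, 0.018], [0.671, -0.101, 0.018], [0.664, -0.264, 0.018]] [ 0.592 -0.19   0.003]
tray top 0.73 [357.9 210. ] 323 392 177 246 4693
[[0.519, -0.259, 0.018], [0.521, -0.113, 0.018], [0.671, -0.115, 0.018], [0.668, -0.264, 0.018]] [ 0.602 -0.189  0.003]
[[0.675, -0.112, 0.018], [0.673, -0.269, 0.018], [0.517, -0.258, 0.018], [0.521, -0.106, 0.018]]
spanner [(0.68, array([0.538, 0.005, 0.   ])), (0.45, array([ 0.518,  0.198, -0.   ]))]
spanner [(0.95, array([0.535, 0.004, 0.   ])), (0.16, array([0.534, 0.205, 0.   ]))]
oil_can_mid [(0.74, array([ 0.754, -0.009,  0.06 ]))]
oil_can_mid [(0.61, array([ 0.76 , -0.014,  0.06 ])), (0.55, array([0.726, 0.114, 0.06 ]))]
bushing_mid [(0.64, array([0.742, 0.122, 0.015]))]
bushing_mid [(0.63, array([0.75 , 0.129, 0.015]))]
```

View pics/crop1.png

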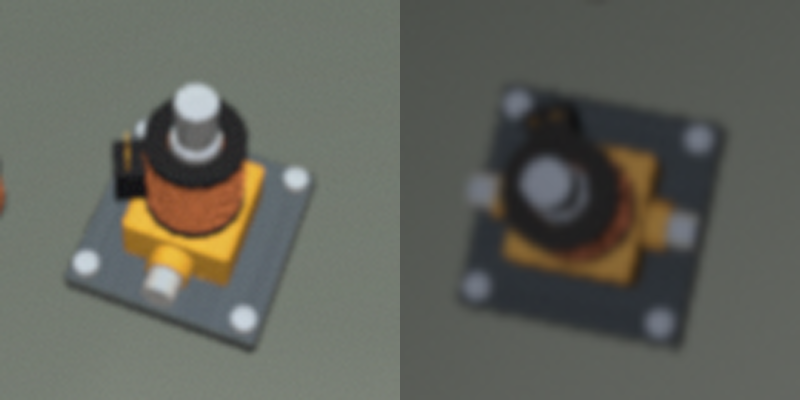

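The crop confirms it: middle coil on the dark plate, head on top, terminal box pointing away (world +x). Now the numbers.

```bash
python3 - <<'E'
from h import *
s=arm.capture("side");t=arm.capture("top")
print("head",onz(s,(278.7,303.5),.122),onz(t,(179.4,241.6),.122),tri([(s,(278.7,303.5)),(t,(179.4,241.6))]))
print("flange",onz(s,(278.7,316.2),.092),onz(t,(182.2,243.3),.092))
print("box",[onz(s,(256.5,323.5),z).round(3) for z in(.06,.07,.08)],[onz(t,(180.4,228.7),z).round(3) for z in(.06,.07,.08)])
# bolts/plate corners z=.012
f=lambda x,y:(x*130/400+215,y*130/400+270); g=lambda x,y:((x-400)*.2+150,y*.2+205)
for q in((68,278),(252,346),(312,178)): print("s",onz(s,f(*q),.012).round(3))
for q in((503,88),(723,128),(682,345),(460,300)): print("t",onz(t,g(*q),.012).round(3))
from scipy.spatial.transform import Rotation as R
st=arm.sense();q=st["eef_rot"];print(R.from_quat(q[[1,2,3,0]]).as_matrix().round(3),st["tool_pos"],arm.grasp_offset)
E
```

```text
head [0.52651281 0.19059879 0.122     ] [0.52379836 0.18802308 0.122     ] [0.52550586 0.1885594  0.11867235]
flange [0.52582822 0.19193951 0.092     ] [0.52403881 0.18747295 0.092     ]
box [array([0.559, 0.19 , 0.06 ]), array([0.558, 0.196, 0.07 ]), array([0.556, 0.201, 0.08 ])] [array([0.559, 0.197, 0.06 ]), array([0.557, 0.195, 0.07 ]), array([0.556, 0.193, 0.08 ])]
s [0.583 0.229 0.012]
s [0.489 0.249 0.012]
s [0.469 0.154 0.012]
t [0.58  0.227 0.012]
t [0.561 0.13  0.012]
t [0.466 0.148 0.012]
t [0.487 0.245 0.012]
[[ 0.     0.329 -0.944]
 [-0.    -0.944 -0.329]
 [-1.     0.    -0.   ]] [ 0.20596006 -0.59010974  0.23133829] 0.0187
```

```bash
cat >> h.py <<'E'
from scipy.spatial.transform import Rotation as Ro
def pose():
    st=arm.sense();q=st["eef_rot"];return st["tool_pos"],Ro.from_quat(q[[1,2,3,0]]).as_matrix()
def goal(X,ang):
    "tool pointing straight down with tool y at angle ang (deg)"
    p,M=pose(); a=np.radians(ang)
    x=np.array([0,0,-1.]);y=np.array([np.cos(a),np.sin(a),0]);G=np.c_[x,y,np.cross(x,y)]
    print("shift",(M.T@(np.array(X)-p)).round(4),"rot",np.degrees(Ro.from_matrix(M.T@G).as_rotvec()).round(2))
def st():
    s=arm.sense();print("t",round(s["t"],2),"tcp",s["tool_pos"].round(4),"F",s["ft_force"].round(2),"gap",round(s["finger_gap"],3),"q",s["qpos"].round(2))
E
python3 - <<'E'
from h import *
goal((.5,-.2,.25),-80); goal((.525,.189,.25),-80)
E
```

```text
shift [-0.0187 -0.2714 -0.4062] rot [ 9.24 -0.   -0.  ]
shift [-0.0187 -0.6305 -0.5579] rot [ 9.24 -0.   -0.  ]
```

```bash
python3 -m handwheel '[[-1,-0.019,-0.271,-0.406,9.2,0,0],[-1,-0.019,-0.271,-0.406,9.2,0,0],[-1,-0.019,-0.271,-0.406,9.2,0,0],[-1,-0.019,-0.271,-0.406,9.2,0,0],[-1,-0.019,-0.271,-0.406,9.2,0,0],[-1,-0.019,-0.271,-0.406,9.2,0,0],[-1,-0.019,-0.271,-0.406,9.2,0,0],[-1,-0.019,-0.271,-0.406,9.2,0,0],[-1,-0.019,-0.271,-0.406,9.2,0,0],[-1,-0.019,-0.271,-0.406,9.2,0,0]]'; python3 - <<'E'
from h import *
st();goal((.525,.189,.25),-80)
E
```

```text
t: 2.9
tool_pos: [0.4997, -0.2011, 0.2502]
eef_rot: [-0.062, -0.704, -0.062, 0.705]
ft_force: [-0.0, -0.5, -0.7]
finger_gap: 1.0
t 2.9 tcp [ 0.4997 -0.2011  0.2502] F [-0.01 -0.54 -0.73] gap 1.0 q [ 0.66  0.16 -0.4   1.65  0.06  1.35 -1.15]
shift [ 1.000e-04 -3.797e-01 -9.280e-02] rot [ 0.02  0.02 -0.02]
```

```bash
python3 -m handwheel '[[-1,0,-0.38,-0.093,0,0,0],[-1,0,-0.38,-0.093,0,0,0],[-1,0,-0.38,-0.093,0,0,0],[-1,0,-0.38,-0.093,0,0,0],[-1,0,-0.38,-0.093,0,0,0],[-1,0,-0.38,-0.093,0,0,0],[-1,0,-0.38,-0.093,0,0,0],[-1,0,-0.38,-0.093,0,0,0],[-1,0,-0.38,-0.093,0,0,0],[-1,0,-0.38,-0.093,0,0,0]]'; python3 - <<'E'
from h import *
st()
w=arm.capture("wrist");save(w,"w1.png")
for z in(.122,.092): print(proj(w,(.525,.189,z)))
for n in("plunger","coil"):print(n,[(round(d["p"],2),np.round(d["centre"]).tolist()) for d in arm.find_in(w,n)])
E
```

```text
t: 4.15
tool_pos: [0.5258, 0.1878, 0.2503]
eef_rot: [0.061, 0.705, 0.06, -0.704]
ft_force: [-0.6, -0.2, 0.1]
finger_gap: 1.0
t 4.15 tcp [0.5258 0.1878 0.2503] F [-0.62 -0.17  0.1 ] gap 1.0 q [ 0.17  0.24 -0.7   1.58  0.16  1.37 -1.94]
[275.23339971 198.22635284]
[275.39554012 189.18657274]
plunger [(0.83, [278.0, 194.0]), (0.36, [284.0, 157.0])]
coil [(0.74, [299.0, 61.0]), (0.68, [260.0, 288.0]), (0.59, [274.0, 178.0])]
```

View pics/w1.png

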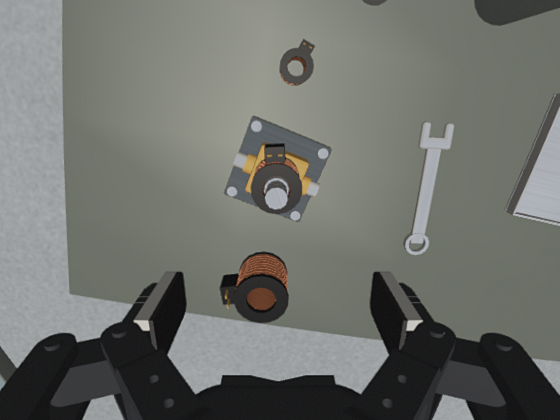

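The wrist view shows the valve with the plunger head at about (276,194), box straight up at (275,153), so the jaws are aligned with the coil's y. I refine the axis from a crop.

```bash
python3 - <<'E'
from h import *
w=arm.capture("wrist")
im=cv2.resize(w["frame"][130:230,225:345],None,fx=6,fy=6,interpolation=2)[:,:,::-1].copy()
for X in((.525,.189,.122),(.525,.189,.094)):
    u=(proj(w,X)-[225,130]+.5)*6; cv2.circle(im,tuple(int(a) for a in u),3,(0,0,255),-1)
for z,r in((.122,.01),(.092,.025)):
    pts=np.array([(proj(w,(.525+r*np.cos(a),.189+r*np.sin(a),z))-[225,130]+.5)*6 for a in np.linspace(0,6.28,60)],np.int32)
    cv2.polylines(im,[pts],True,(0,255,0),1)
cv2.imwrite("pics/w1c.png",im)
m=arm.silhouettes(w,"plunger")
for d in m[:1]:
    ys,xs=np.nonzero(d["mask"]);print(xs.min(),xs.max(),ys.min(),ys.max())
E
```

```text
267 288 181 207
```

View pics/w1c.png

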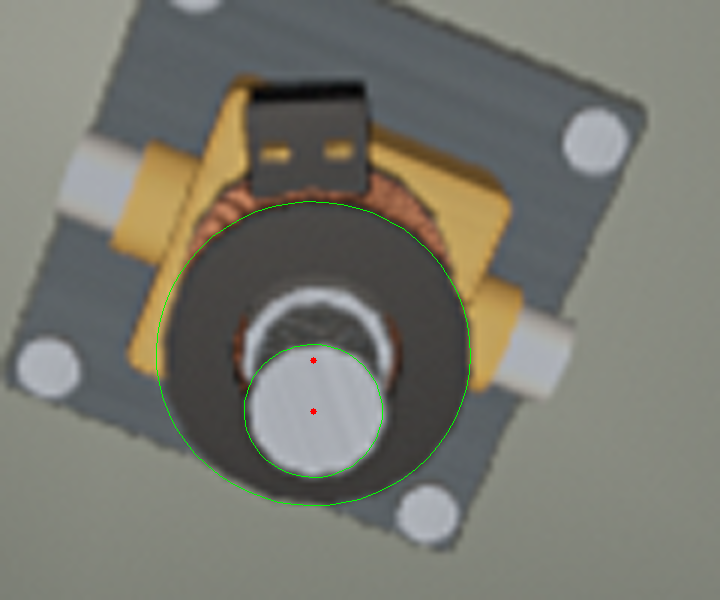

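```bash
python3 - <<'E'
from h import *
goal((.525,.1885,.13),-80);goal((.525,.1885,.058),-80)
E
```

```text
shift [0.1204 0.0008 0.0006] rot [ 0.   -0.01 -0.02]
shift [0.1924 0.0008 0.0006] rot [ 0.   -0.01 -0.02]
```

```bash
python3 -m handwheel '[[-1,0.05,0,0,0,0,0],[-1,0.09,0,0,0,0,0],[-1,0.12,0,0,0,0,0],[-1,0.12,0,0,0,0,0],[-1,0.12,0,0,0,0,0]]'; python3 - <<'E'
from h import *
goal((.525,.1885,.058),-80)
E
```

```text
t: 5.03
tool_pos: [0.526, 0.1903, 0.1317]
eef_rot: [0.062, 0.705, 0.062, -0.704]
ft_force: [-0.7, -0.2, 0.5]
finger_gap: 0.995
shift [0.0737 0.0017 0.0014] rot [ 0.04 -0.09  0.02]
```

```bash
python3 -m handwheel '[[-1,0.02,0.001,0.001,0,0,0],[-1,0.04,0.001,0.001,0,0,0],[-1,0.06,0.001,0.001,0,0,0],[-1,0.072,0.001,0.001,0,0,0],[-1,0.072,0.001,0.001,0,0,0],[-1,0.072,0.001,0.001,0,0,0],[-1,0.072,0.001,0.001,0,0,0]]'; python3 - <<'E'
from h import *
goal((.525,.1885,.058),-80);st()
w=arm.capture("wrist");save(w,"w2.png")
E
```

```text
t: 5.9
tool_pos: [0.525, 0.1889, 0.059]
eef_rot: [0.062, 0.705, 0.062, -0.704]
ft_force: [0.1, -0.8, 0.1]
finger_gap: 1.001
shift [0.001  0.0004 0.    ] rot [ 0.04 -0.07 -0.  ]
t 5.9 tcp [0.525  0.1889 0.059 ] F [ 0.06 -0.77  0.12] gap 1.001 q [ 0.11  0.43 -0.65  1.8   0.3   1.01 -2.05]
```

View pics/w2.png

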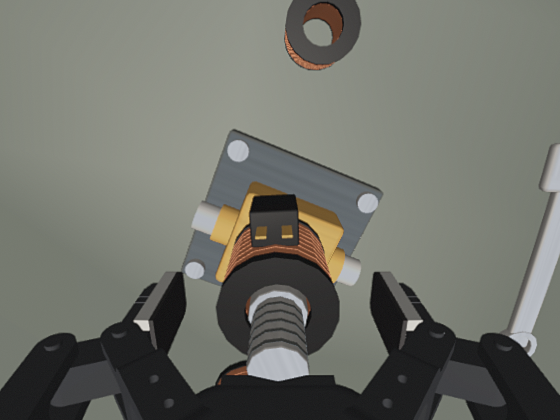

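The coil sits centred between the pads (flange centre about (277,305)), and the box at (275,220) is clear of the jaws. I close the jaws.

```bash
python3 -m handwheel '[[0.2,0,0,0,0,0,0],[0.5,0,0,0,0,0,0],[1,0,0,0,0,0,0],[1,0,0,0,0,0,0],[1,0,0,0,0,0,0],[1,0,0,0,0,0,0]]' 40; python3 - <<'E'
from h import *
st();w=arm.capture("wrist");save(w,"w3.png")
E
```

```text
t: 6.7
tool_pos: [0.5247, 0.1889, 0.0588]
eef_rot: [0.062, 0.705, 0.062, -0.704]
ft_force: [-2.5, -1.2, 5.8]
finger_gap: 0.58
t 6.7 tcp [0.5247 0.1889 0.0588] F [-2.45 -1.17  5.81] gap 0.58 q [ 0.11  0.43 -0.65  1.8   0.3   1.01 -2.05]
```

View pics/w3.png

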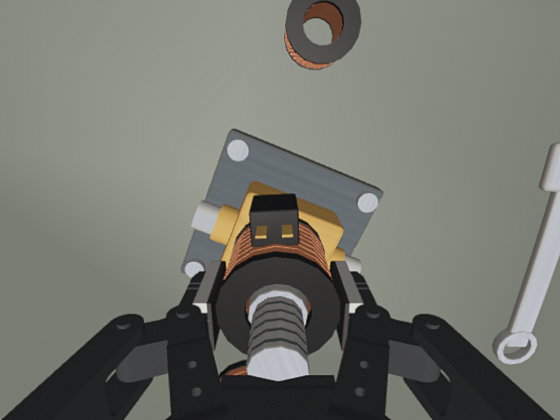

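```bash
python3 -m handwheel '[[1,-0.005,0,0,0,0,0],[1,-0.01,0,0,0,0,0],[1,-0.015,0,0,0,0,0],[1,-0.02,0,0,0,0,0],[1,-0.02,0,0,0,0,0]]' 40; python3 - <<'E'
from h import *
st();w=arm.capture("side");save(w,"s3.png",(200,250,360,400),5)
E
```

```text
t: 7.38
tool_pos: [0.5248, 0.1889, 0.0788]
eef_rot: [0.062, 0.705, 0.062, -0.704]
ft_force: [0.6, 0.2, -2.4]
finger_gap: 0.581
t 7.38 tcp [0.5248 0.1889 0.0788] F [ 0.61  0.23 -2.42] gap 0.581 q [ 0.12  0.4  -0.66  1.78  0.28  1.05 -2.03]
```

View pics/s3.png

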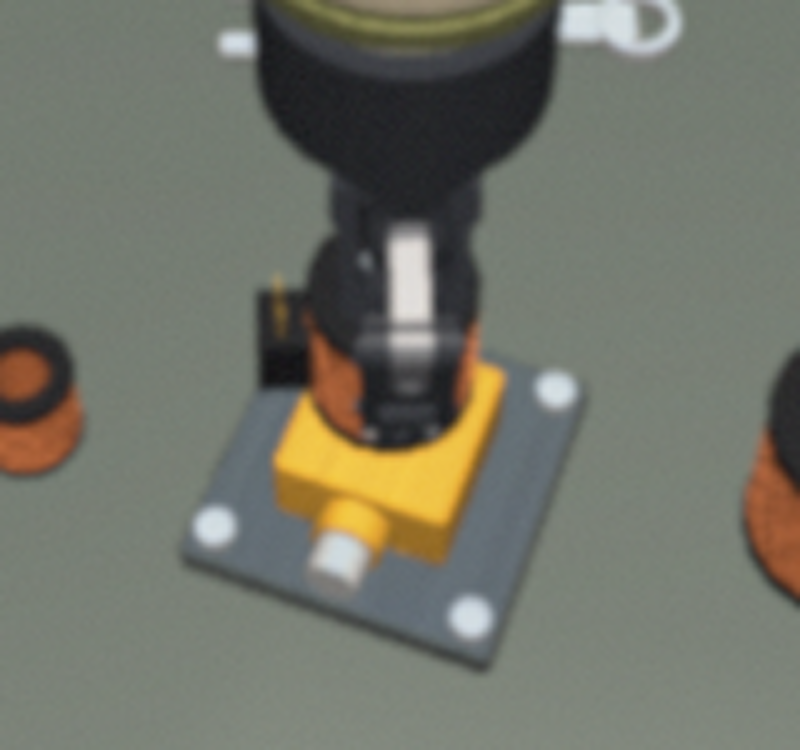

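The coil rises with the fingers (weight −2.4 N). I carry on up past the head.

```bash
python3 -m handwheel '[[1,-0.012,0,0,0,0,0],[1,-0.024,0,0,0,0,0],[1,-0.036,0,0,0,0,0],[1,-0.048,0,0,0,0,0],[1,-0.060,0,0,0,0,0],[1,-0.072,0,0,0,0,0],[1,-0.084,0,0,0,0,0],[1,-0.1,0,0,0,0,0],[1,-0.1,0,0,0,0,0],[1,-0.1,0,0,0,0,0]]' 40; python3 - <<'E'
from h import *
st();w=arm.capture("side");save(w,"s4.png",(160,200,360,400),3)
w=arm.capture("wrist");save(w,"w4.png")
goal((.596,-.188,.2),-80)
E
```

```text
t: 8.68
tool_pos: [0.5244, 0.1886, 0.178]
eef_rot: [-0.062, -0.704, -0.062, 0.705]
ft_force: [-0.1, -0.6, -2.0]
finger_gap: 0.581
t 8.68 tcp [0.5244 0.1886 0.178 ] F [-0.05 -0.64 -2.05] gap 0.581 q [ 0.16  0.29 -0.69  1.68  0.2   1.23 -1.97]
shift [-0.0222  0.3834 -0.005 ] rot [ 0.04  0.05 -0.01]
```

View pics/s4.png

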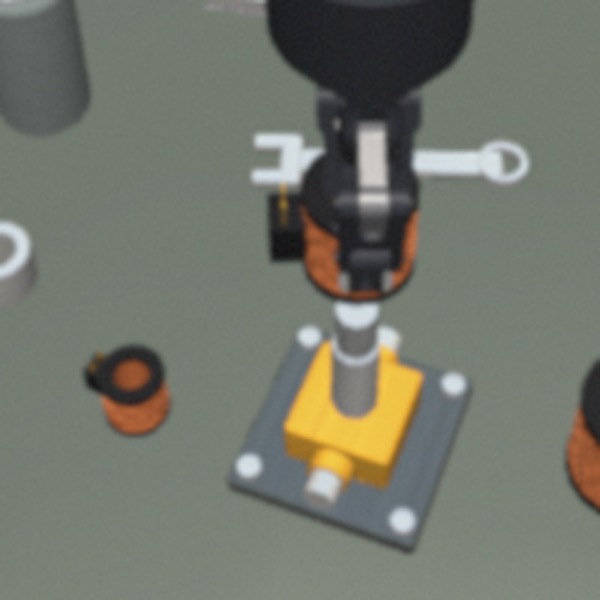

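View pics/w4.png

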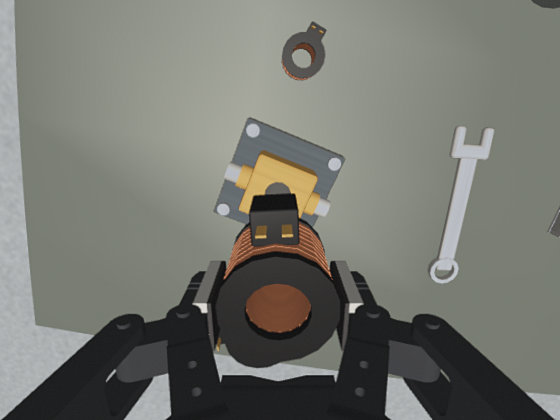

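Coil is clear and the plunger stayed down. Now carry it over the tray.

```bash
python3 -m handwheel '[[1,-0.022,0.03,0,0,0,0],[1,-0.022,0.075,0,0,0,0],[1,-0.022,0.125,0,0,0,0],[1,-0.022,0.175,0,0,0,0],[1,-0.022,0.225,-0.002,0,0,0],[1,-0.022,0.275,-0.003,0,0,0],[1,-0.022,0.32,-0.004,0,0,0],[1,-0.022,0.355,-0.005,0,0,0],[1,-0.022,0.383,-0.005,0,0,0],[1,-0.022,0.383,-0.005,0,0,0]]' 40; python3 - <<'E'
from h import *
st();w=arm.capture("side");save(w,"s5.png",(160,80,360,280),3)
w=arm.capture("wrist");save(w,"w5.png")
goal((.596,-.188,.0215),-80)
E
```

```text
t: 10.02
tool_pos: [0.5956, -0.1904, 0.1992]
eef_rot: [-0.061, -0.704, -0.06, 0.705]
ft_force: [-0.4, -0.0, -2.3]
finger_gap: 0.585
t 10.03 tcp [ 0.5956 -0.1904  0.1992] F [-0.4  -0.03 -2.27] gap 0.585 q [ 0.6   0.39 -0.47  1.48  0.18  1.31 -1.29]
shift [1.782e-01 1.300e-03 1.000e-04] rot [0.05 0.04 0.06]
```

View pics/s5.png

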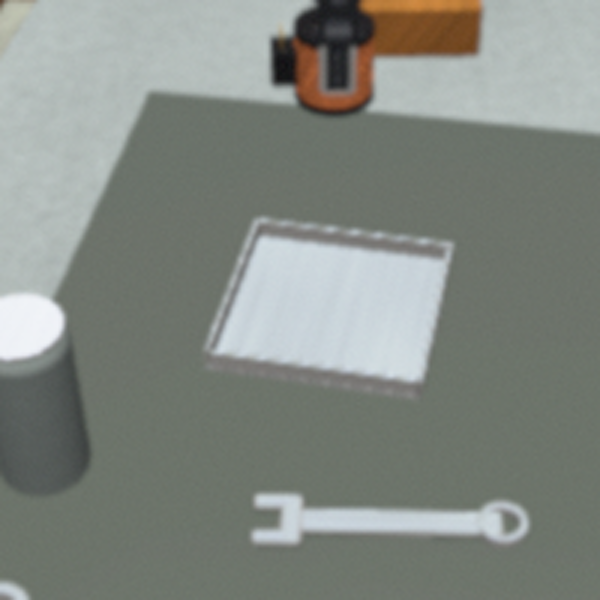

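View pics/w5.png

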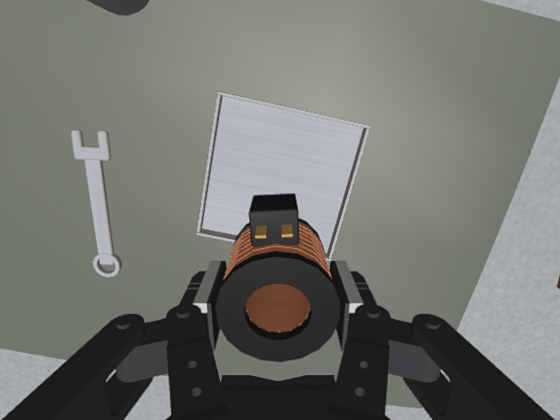

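```bash
python3 - <<'E'
from h import *
w=arm.capture("wrist")
P=[onz(w,c,.018).round(4) for c in((219,93),(369,127),(198,235))]
print(P,(P[1]+P[2])/2)
E
python3 -m handwheel '[[1,0.03,0,0,0,0,0],[1,0.06,0,0,0,0,0],[1,0.09,0,0,0,0,0],[1,0.115,0,0,0,0,0],[1,0.135,0,0,0,0,0],[1,0.15,0,0,0,0,0],[1,0.16,0,0,0,0,0],[1,0.165,0,0,0,0,0],[1,0.165,0,0,0,0,0]]' 40; python3 - <<'E'
from h import *
st();w=arm.capture("wrist");save(w,"w6.png")
E
```

```text
[array([ 0.672 , -0.1176,  0.018 ]), array([ 0.6665, -0.2652,  0.018 ]), array([ 0.5237, -0.1127,  0.018 ])] [ 0.5951  -0.18895  0.018  ]
t: 11.3
tool_pos: [0.5964, -0.1875, 0.0355]
eef_rot: [0.062, 0.704, 0.062, -0.704]
ft_force: [0.7, -0.4, -1.7]
finger_gap: 0.581
t 11.3 tcp [ 0.5964 -0.1875  0.0355] F [ 0.72 -0.38 -1.71] gap 0.581 q [ 0.57  0.55 -0.44  1.64  0.26  1.02 -1.35]
```

View pics/w6.png

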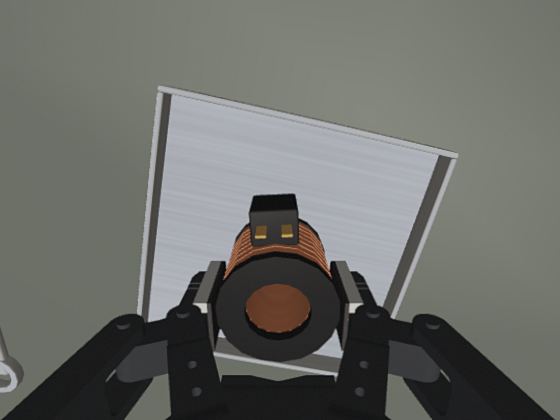

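Centred over the tray; lower the last ~15 mm gently.

```bash
python3 -m handwheel '[[1,0.004,0,0,0,0,0],[1,0.008,0,0,0,0,0],[1,0.011,0,0,0,0,0],[1,0.013,0,0,0,0,0],[1,0.0145,0,0,0,0,0],[1,0.0145,0,0,0,0,0]]' 40
```

```text
t: 12.1
tool_pos: [0.5962, -0.1875, 0.0207]
eef_rot: [-0.062, -0.704, -0.062, 0.704]
ft_force: [0.1, 1.1, -2.5]
finger_gap: 0.584
```

```bash
python3 -m handwheel '[[1,0.001,0,0,0,0,0],[1,0.001,0,0,0,0,0]]' 40
```

```text
t: 12.35
tool_pos: [0.5963, -0.1875, 0.0199]
eef_rot: [0.062, 0.704, 0.062, -0.704]
ft_force: [0.1, -0.4, -1.6]
finger_gap: 0.582
```

```bash
python3 -m handwheel '[[1,0.001,0,0,0,0,0],[1,0.001,0,0,0,0,0]]' 20; python3 -m handwheel '[[1,0.0008,0,0,0,0,0],[1,0.0008,0,0,0,0,0]]' 20
```

```text
t: 12.6
tool_pos: [0.5963, -0.1875, 0.0198]
eef_rot: [0.062, 0.704, 0.062, -0.704]
ft_force: [-4.2, 0.5, 7.7]
finger_gap: 0.579
t: 12.85
tool_pos: [0.5964, -0.1876, 0.0198]
eef_rot: [0.062, 0.704, 0.062, -0.704]
ft_force: [-8.0, 1.2, 14.9]
finger_gap: 0.582
```

The coil is on the tray floor (+15 N). I ease back, then open.

```bash
python3 -m handwheel '[[1,-0.0012,0,0,0,0,0],[-0.2,-0.0012,0,0,0,0,0],[-0.3,-0.0012,0,0,0,0,0],[-0.45,-0.0012,0,0,0,0,0],[-0.6,-0.0012,0,0,0,0,0],[-0.6,-0.0012,0,0,0,0,0],[-0.6,-0.0012,0,0,0,0,0]]' 20; python3 - <<'E'
from h import *
st();w=arm.capture("wrist");save(w,"w7.png");w=arm.capture("side");save(w,"s7.png",(200,90,340,230),4)
E
```

```text
t: 13.72
tool_pos: [0.5962, -0.1875, 0.0192]
eef_rot: [0.062, 0.704, 0.062, -0.704]
ft_force: [-0.3, 0.1, 0.3]
finger_gap: 0.797
t 13.72 tcp [ 0.5962 -0.1875  0.0192] F [-0.31  0.11  0.27] gap 0.797 q [ 0.57  0.57 -0.44  1.65  0.27  0.99 -1.35]
```

View pics/w7.png

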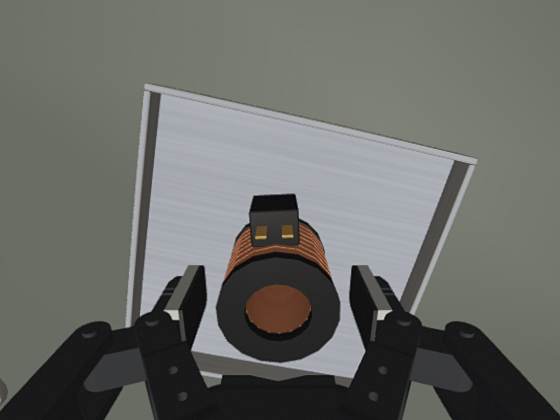

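View pics/s7.png

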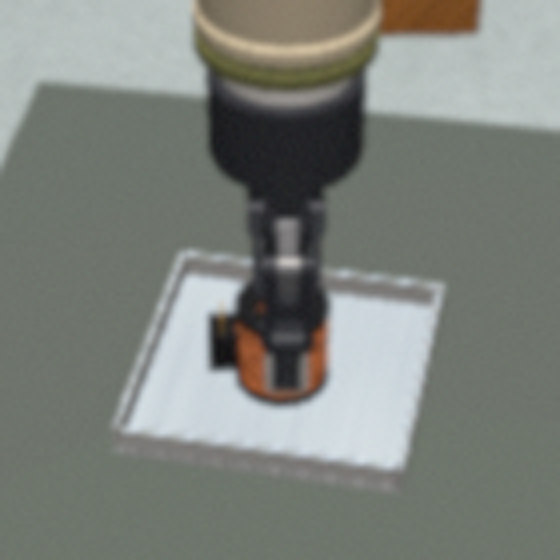

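Released, standing, both pads clear. Raise straight up, check, and go back over the valve.

```bash
python3 -m handwheel '[[-0.6,-0.02,0,0,0,0,0],[-0.6,-0.05,0,0,0,0,0],[-0.6,-0.09,0,0,0,0,0],[-0.6,-0.14,0,0,0,0,0],[-0.6,-0.18,0,0,0,0,0],[-0.6,-0.205,0,0,0,0,0],[-0.6,-0.205,0,0,0,0,0],[-0.6,-0.205,0,0,0,0,0]]'; python3 - <<'E'
from h import *
st();w=arm.capture("wrist");save(w,"w8.png");w=arm.capture("side");save(w,"s8.png",(200,90,340,230),4)
goal((.525,.1885,.225),-80)
E
```

```text
t: 14.82
tool_pos: [0.5959, -0.1874, 0.224]
eef_rot: [-0.062, -0.704, -0.062, 0.705]
ft_force: [0.3, 0.3, -1.3]
finger_gap: 0.8
t 14.82 tcp [ 0.5959 -0.1874  0.224 ] F [ 0.27  0.35 -1.33] gap 0.8 q [ 0.6   0.38 -0.48  1.45  0.17  1.36 -1.28]
shift [-0.0015 -0.3825  0.004 ] rot [0.04 0.09 0.04]
```

View pics/w8.png

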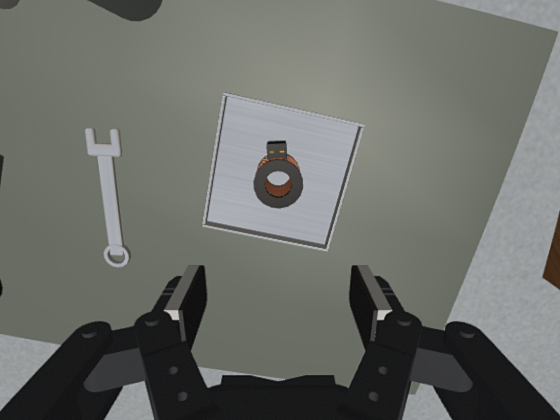

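View pics/s8.png

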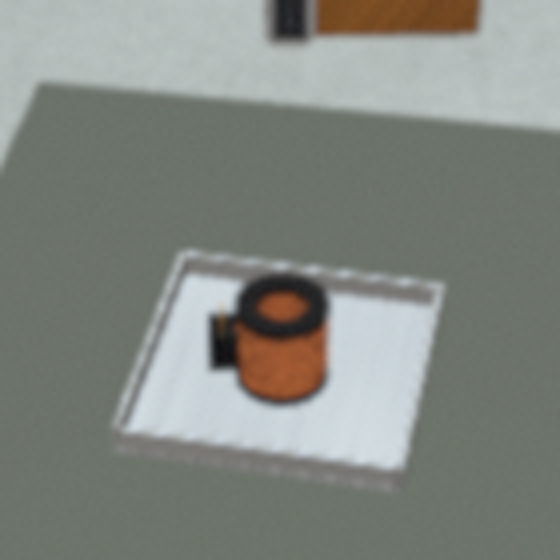

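The coil stands upright near the tray's middle (wrist view (278,180), tray corners (223,95)–(328,249)). Back over the valve.

```bash
python3 -m handwheel '[[-0.6,-0.001,-0.04,0,0,0,0],[-0.6,-0.001,-0.09,0,0,0,0],[-0.6,-0.001,-0.14,0,0,0,0],[-0.6,-0.001,-0.19,0.002,0,0,0],[-0.6,-0.001,-0.24,0.003,0,0,0],[-0.6,-0.001,-0.29,0.004,0,0,0],[-0.6,-0.001,-0.34,0.004,0,0,0],[-0.6,-0.001,-0.382,0.004,0,0,0],[-0.6,-0.001,-0.382,0.004,0,0,0],[-0.6,-0.001,-0.382,0.004,0,0,0]]'; python3 - <<'E'
from h import *
st();goal((.525,.1885,.145),-80)
w=arm.capture("wrist")
im=cv2.resize(w["frame"][130:230,225:345],None,fx=6,fy=6,interpolation=2)[:,:,::-1].copy()
for z,r in((.122,.01),(.094,.012)):
    pts=np.array([(proj(w,(.525+r*np.cos(a),.1885+r*np.sin(a),z))-[225,130]+.5)*6 for a in np.linspace(0,6.28,60)],np.int32)
    cv2.polylines(im,[pts],True,(0,255,0),1)
cv2.imwrite("pics/w9.png",im)
E
```

```text
t: 16.18
tool_pos: [0.5256, 0.1872, 0.2245]
eef_rot: [-0.062, -0.704, -0.062, 0.705]
ft_force: [0.5, 0.7, -0.3]
finger_gap: 0.799
t 16.18 tcp [0.5256 0.1872 0.2245] F [ 0.52  0.66 -0.3 ] gap 0.799 q [ 0.17  0.26 -0.7   1.62  0.17  1.32 -1.95]
shift [ 0.0795 -0.0015  0.0003] rot [ 0.02  0.06 -0.03]
```

View pics/w9.png

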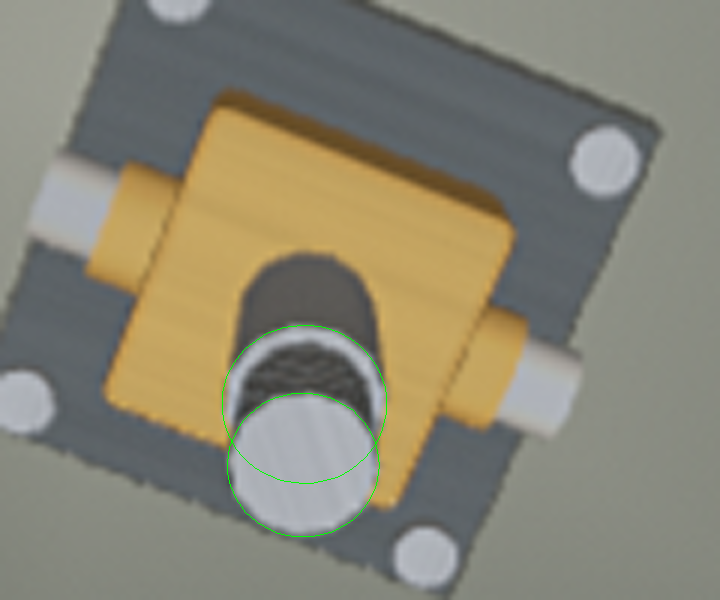

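The model circles fit the head and tube end. Descend.

```bash
python3 -m handwheel '[[-0.6,0.03,-0.001,0,0,0,0],[-0.6,0.06,-0.001,0,0,0,0],[-0.6,0.08,-0.001,0,0,0,0],[-0.6,0.08,-0.001,0,0,0,0],[-0.6,0.08,-0.001,0,0,0,0]]'; python3 - <<'E'
from h import *
st();goal((.525,.1885,.098),-80)
E
```

```text
t: 16.85
tool_pos: [0.5261, 0.189, 0.1462]
eef_rot: [0.062, 0.705, 0.062, -0.704]
ft_force: [-0.3, 0.7, 0.2]
finger_gap: 0.798
t 16.85 tcp [0.5261 0.189  0.1462] F [-0.28  0.67  0.2 ] gap 0.798 q [ 0.15  0.33 -0.69  1.72  0.22  1.17 -1.99]
shift [0.0482 0.0003 0.0013] rot [ 0.01 -0.07  0.01]
```

```bash
python3 -m handwheel '[[-0.6,0.015,0,0.0005,0,0,0],[-0.6,0.03,0,0.0005,0,0,0],[-0.6,0.042,0,0.0005,0,0,0],[-0.4,0.048,0,0.0005,0,0,0],[-0.2,0.048,0,0.0005,0,0,0],[0,0.048,0,0.0005,0,0,0],[0.2,0.048,0,0.0005,0,0,0],[0.2,0.048,0,0.0005,0,0,0]]' 30; python3 - <<'E'
from h import *
st();goal((.525,.1885,.098),-80)
w=arm.capture("wrist");save(w,"w10.png")
w=arm.capture("side");save(w,"s10.png",(220,260,340,380),5)
E
```

```text
t: 17.85
tool_pos: [0.5252, 0.1889, 0.0975]
eef_rot: [0.062, 0.705, 0.062, -0.704]
ft_force: [-0.7, 0.5, -0.1]
finger_gap: 0.398
t 17.85 tcp [0.5252 0.1889 0.0975] F [-0.67  0.55 -0.13] gap 0.398 q [ 0.14  0.38 -0.67  1.77  0.27  1.09 -2.02]
shift [-0.0005  0.0004  0.0003] rot [ 0.04 -0.03 -0.01]
```

View pics/w10.png

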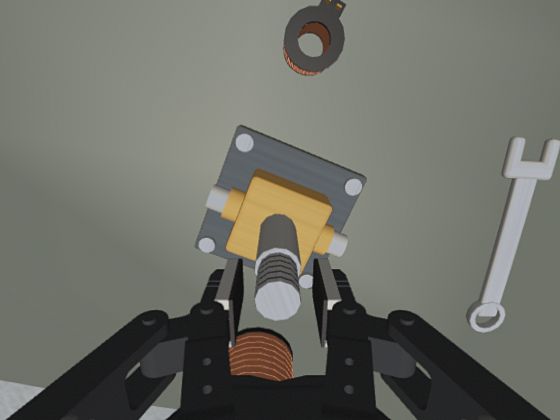

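View pics/s10.png

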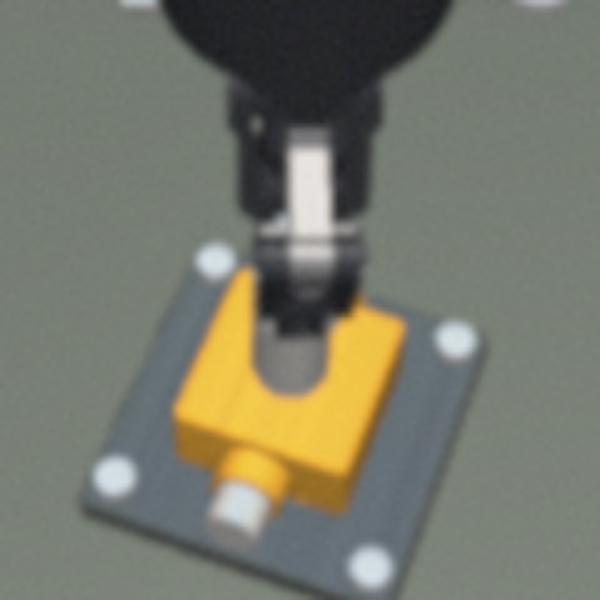

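The head (277,300) is centred between the pads (241/315). Close.

```bash
python3 -m handwheel '[[0.35,0,0,0,0,0,0],[0.5,0,0,0,0,0,0],[0.7,0,0,0,0,0,0],[1,0,0,0,0,0,0],[1,0,0,0,0,0,0],[1,0,0,0,0,0,0]]' 30; python3 - <<'E'
from h import *
st()
w=arm.capture("wrist");save(w,"w11.png",(180,180,380,340),4)
E
```

```text
t: 18.7
tool_pos: [0.5251, 0.1889, 0.0973]
eef_rot: [0.062, 0.704, 0.062, -0.704]
ft_force: [-1.7, -0.3, 2.5]
finger_gap: 0.223
t 18.7 tcp [0.5251 0.1889 0.0973] F [-1.66 -0.34  2.52] gap 0.223 q [ 0.14  0.38 -0.67  1.77  0.27  1.09 -2.02]
```

View pics/w11.png

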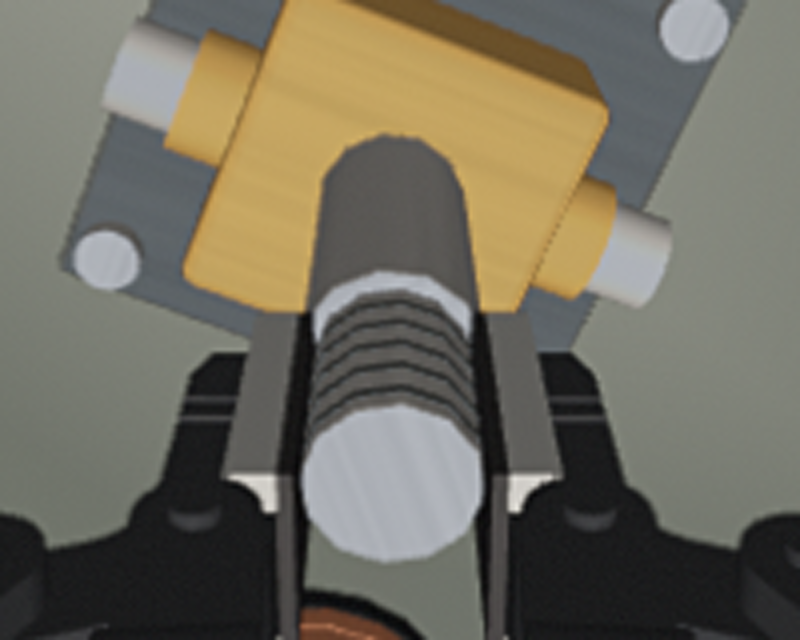

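The head is gripped (gap 0.223 ≈ 19–20 mm). Draw slowly.

```bash
python3 -m handwheel '[[1,-0.002,0,0,0,0,0],[1,-0.004,0,0,0,0,0],[1,-0.007,0,0,0,0,0],[1,-0.01,0,0,0,0,0],[1,-0.01,0,0,0,0,0]]' 30; python3 - <<'E'
from h import *
st()
E
```

```text
t: 19.38
tool_pos: [0.5252, 0.1889, 0.1075]
eef_rot: [0.062, 0.705, 0.062, -0.704]
ft_force: [-0.0, -0.1, -1.1]
finger_gap: 0.221
t 19.38 tcp [0.5252 0.1889 0.1075] F [-0.03 -0.09 -1.11] gap 0.221 q [ 0.14  0.37 -0.68  1.76  0.26  1.1  -2.01]
```

```bash
python3 -m handwheel '[[1,-0.003,0,0,0,0,0],[1,-0.006,0,0,0,0,0],[1,-0.009,0,0,0,0,0],[1,-0.012,0,0,0,0,0],[1,-0.015,0,0,0,0,0],[1,-0.015,0,0,0,0,0],[1,-0.015,0,0,0,0,0]]' 30; python3 - <<'E'
from h import *
st()
w=arm.capture("wrist");save(w,"w12.png",(180,160,380,340),4)
w=arm.capture("side");save(w,"s12.png",(220,250,340,370),5)
E
```

```text
t: 20.25
tool_pos: [0.525, 0.1888, 0.1221]
eef_rot: [-0.062, -0.704, -0.062, 0.704]
ft_force: [-0.1, -0.0, -1.7]
finger_gap: 0.222
t 20.25 tcp [0.525  0.1888 0.1221] F [-0.07 -0.02 -1.74] gap 0.222 q [ 0.15  0.35 -0.68  1.74  0.24  1.13 -2.  ]
```

View pics/w12.png

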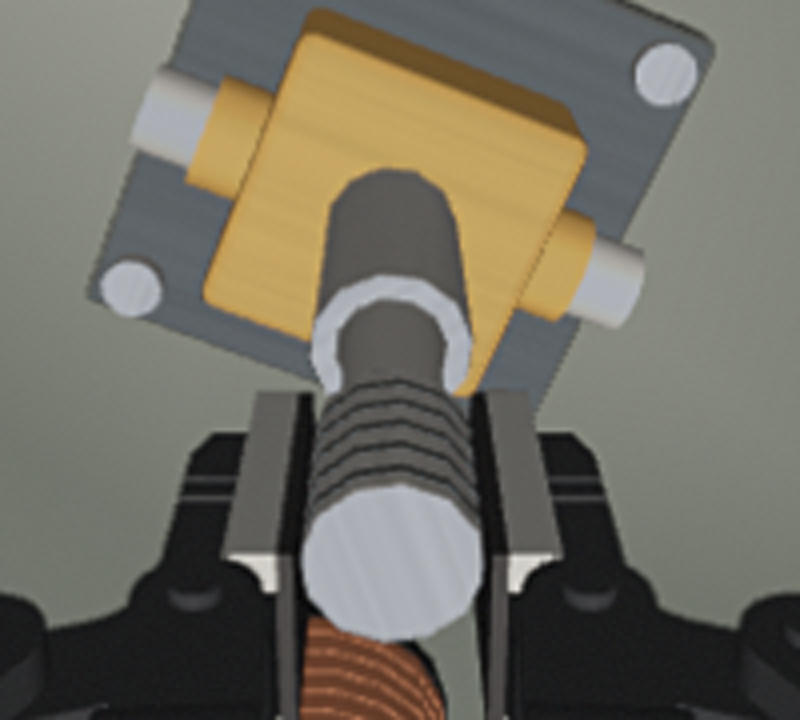

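View pics/s12.png

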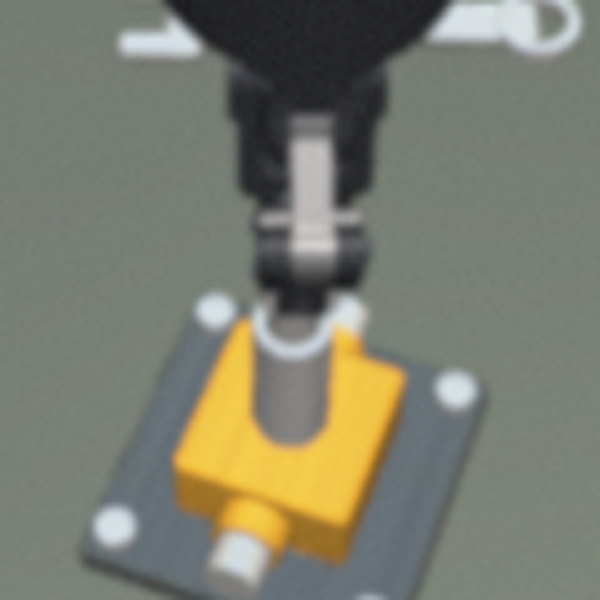

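The shank shows between ring and head, centred in the bore. The head sits where it did between the pads (no slip), and the side load is near 0 N. One last look at the coil and bystanders, with a couple of settling rows.

```bash
python3 -m handwheel '[[1,0,0,0,0,0,0],[1,0,0,0,0,0,0],[1,0,0,0,0,0,0],[1,0,0,0,0,0,0]]' 30; python3 - <<'E'
from h import *
st()
w=arm.capture("side");save(w,"s13.png")
t=arm.capture("top")
for n,z in(("spanner",0),("oil_can_mid",.06),("bushing_mid",.015),("coil",.028)):
    for p in(w,t): print(n,[(round(d["p"],2),onz(p,d["centre"],z).round(3)) for d in arm.find_in(p,n)])
E
```

```text
t: 20.85
tool_pos: [0.525, 0.1889, 0.1222]
eef_rot: [-0.062, -0.704, -0.062, 0.704]
ft_force: [0.0, -0.5, -1.4]
finger_gap: 0.219
t 20.85 tcp [0.525  0.1889 0.1222] F [ 0.01 -0.46 -1.36] gap 0.219 q [ 0.15  0.35 -0.68  1.74  0.24  1.13 -2.  ]
spanner [(0.76, array([ 0.482, -0.005,  0.   ]))]
spanner [(0.92, array([0.538, 0.001, 0.   ])), (0.31, array([0.539, 0.139, 0.   ]))]
oil_can_mid [(0.93, array([ 0.755, -0.019,  0.06 ]))]
oil_can_mid [(0.82, array([ 0.764, -0.008,  0.06 ]))]
bushing_mid [(0.88, array([0.745, 0.124, 0.015])), (0.6, array([ 0.653, -0.146,  0.015]))]
bushing_mid [(0.53, array([0.75 , 0.129, 0.015]))]
coil [(0.81, array([0.644, 0.192, 0.028])), (0.79, array([0.381, 0.186, 0.028]))]
coil [(0.85, array([0.635, 0.191, 0.028])), (0.7, array([ 0.611, -0.187,  0.028]))]
```

View pics/s13.png

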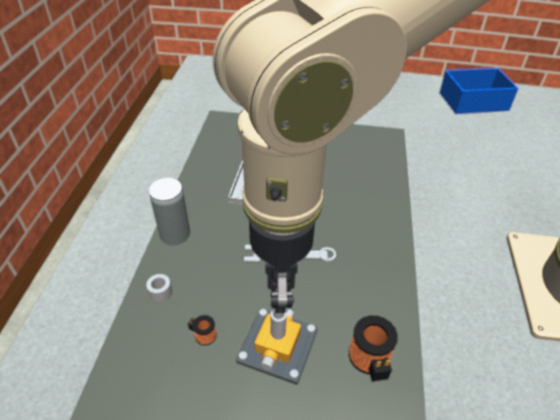

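The side view shows the bystanders in place: can (172,212), bushing (159,289), spanner (290,254) partly behind the gripper. The arm hides the tray there, but the top camera finds the coil in it.

```bash
python3 -c "
from cell import arm
print(arm.finish_job())"
```

```text
the job is handed in; nothing more can be done
None
```

I slid the middle-sized coil straight up off the guide tube and set it down upright in the tray. I then drew the plunger about 25 mm by its head and handed the job in, at about 21 s, with the gripper still holding it. The hand-in gives no verdict.

**Coil:** It touched the tray floor gently at about 15 N, and I eased back before opening the fingers. After release, the wrist and side pictures showed it standing near the tray's middle. The top camera still finds it there at (0.611, −0.187), against a tray centre of (0.595, −0.189). I take most of that 16 mm gap to be the detector marking the visible outline, terminal box included. Either way it is inside the limits.

**Plunger:** The tool rose 24.9 mm and the head did not slip in the pads. The shank looks centred in the bore, and the wrist reads only the plunger's weight, with side force under 0.5 N.

**Bystanders:** The oil can and bushing are within about 10 mm of their first readings, which is about the detector's scatter. The spanner agrees in the top picture. The side picture disagreed, putting it about 55 mm off, but there the gripper hides part of it. The side view of the tray was also blocked by the arm at the end.

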